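# Change the roller of a seal-pressing stand

## Robot

A 6-joint arm with a two-finger parallel gripper is mounted at the origin on a cart in front of the work surface, level with it; the furniture and walls round the work are solid. World frame = base frame: x ahead of the robot, y to its left, z up, the work surface at z = 0. Lengths are in m, angles in rad, forces in N, time in s.
With the tool pointing down it reaches from about 0.15 to 0.775 m from the base axis. Payload 6.1 kg.
Tool frame: the origin (TCP) lies midway between the tips of the shut fingers; the grasp point (between the pads) lies 19 mm behind it (env.hold_point_z is the distance from the TCP to the grasp point, in m); z points along the fingers, y is the direction in which the jaws open and shut (so a half turn about z gives the same grasp; the last joint's range is limited). The gripper opens to 85 mm and grips with 20 to 120 N. Pads are 22 mm wide; open, the fingers measure 114 mm over their backs; the gripper's body (76 mm by 85 mm) begins 54 mm behind the grasp point. The pads swing forward as they close: fully open they stand 13 mm farther back than shut.
Start: joints at [0, 0.126, -0.04, 1.405, 0, 1.571], TCP at [0.525, -0, 0.231] pointing down, gripper open.
Joint ranges: [-2.72, 2.72], [-0.95, 1.95], [-1.27, 1.35], [-1.78, 2.02], [-1.46, 1.47], [-3.14, 3.14]. Speed limits (rad/s): [2.39, 2.39, 3.01, 3.14, 3.14, 3.14].

## Interface

Orientations are given as a unit quaternion [x, y, z, w].
In Python, from cell import env, imaging gives the robot as it stands.
- The arm moves only by the tool step_arm, never from a script. Its argument "steps" is a list of rows, each a list of 2 entries, a list of its own where there are three numbers: the shift along the tool's x, y, z in units of 25 mm (1.0 is 25 mm), then the turn, a rotation vector about the tool's x, y, z in rad. A call has 1 to 5 rows; each row shifts and turns the commanded pose from where the row before left it, along the tool's axes as they then stand; what a row does not reach is not made up. A row lasts 1/8 s, in which the tool goes at most 62.5 mm and 10.7 degrees, less where a joint would pass 70% of its speed; a pose out of reach is approached as far as the arm can. A call is refused whole if a number of a shift passes 1 or a number of a turn 0.188, either way. A call with a gripper value outside its range is refused whole. "claw" is the opening, from 0 (shut) to 1 (fully open), set as the call begins (left out, the last holds). The fingers move at their own pace and stop on an object; the grip force is fixed at half the most. Time passes only in rows, so rows that do not move let the fingers close. It gives the time, the measured TCP pose, the force and the opening at its end, in the units of the state.
- env.state(): the state, without advancing time (a new reading comes with each control period).
- imaging.read_camera(name): name is "scene" or "side" or "wrist"; returns a dict with "color" (400x640x3 uint8, red, green, blue), "camera_matrix" (3x3 intrinsics, pixels), "position" and "attitude" of the camera in the world; the wrist camera has in their place "hand_eye" (4x4, takes a point from camera to tool coordinates, whose origin is the TCP and whose axes are the flange's). Camera axes: x right, y up, looking along -z (the intrinsics and any distortion apply to the point x, -y, -z); pixel columns grow to the right and rows downward; lengths in m; the calibration is good to about 2 mm. A picture is of the moment at which its call begins: read the wrist's pose just before it. There is no depth.
- env.job_done(): hands the job in, once; it reports no verdict.
The state is a dict: "clock": time; "joint_positions": joint angles; "joint_vel": joint speeds; "effort": joint torques, N m; "tcp_pos": TCP position; "orientation": TCP orientation; "force": force on the tool from outside, world axes, zero at the start; "torque": the same for the moment, N m; "finger_gap": opening from 0.0 (shut) to 1.0 (fully open).
Only numpy, scipy, OpenCV 4.12 (cv2) and the standard library are available. Lean on these libraries where they do the work, as an engineer would, in place of code of your own. Each camera call takes 0.05 s, during which the arm holds its last target.

## Task

The next ducts have one wide foam seal, so the seal-pressing stand needs the smooth full-width roller. Pull the grooved roller up out of the stand's two spring clips and lay it in a free pair of notches of the plywood rack, and press the smooth full-width roller (not the short one) fully home into both spring clips. Leave the short roller, the duct beside the stand and the glue bottle where they are.

Things in the scene. Friction and masses are not known exactly. Their poses are not given: they have to be found in the camera images.
- stand: Steel roller stand fixed to the bench: base plate 110 x 196 x 8 mm, two grey cheeks, each with an upward-opening C-shaped spring clip, and an upright aluminium fence (top at 108 mm, inner face at y = +89 mm). Origin on the bench below the middle between the clips; x across the roller, y along it, z up. Open above the base plate for |y| < 55 mm. Yaw varies up to 0.4 rad either way.
- stand_seat (a point): Where the centre of a fully seated roller lies: 72 mm above the stand's origin, axes as the stand's. A roller merely lying on top of the clips lies about 14 mm too high. Seated, it has 6 mm of endways play to either side.
- clip_left (a point): Centre of the stand's clip at y = +62 mm, on the seated roller's axis. 12 mm wide along y; from 12 mm below to 15 mm above this point. Two sprung jaws, whose lips overhang the 16 mm journal 7 mm up, bend outward. For both clips together, a straight pull upward takes about 12 to 20 N within the first few mm, then it snaps free.
- clip_right (a point): Centre of the same kind of clip at y = -62 mm. The jaw tips flare out as a lead-in. For both clips together, pressing a roller straight down takes 7 to 14 N; once its centre is less than about 6 mm above the seat the jaws draw it down the rest of the way.
- rack: Plywood rack fixed to the bench: base 224 x 150 x 8 mm and two boards, 62 mm high, 12 mm thick, at y = +64 and -64 mm, each with three 90-degree V notches open upward at x = -80, 0 and +80 mm. A roller lies across both boards, a journal in each of two opposite notches. Origin on the bench below its middle; x along the row of notches, y along the rollers, z up. Yaw 1.27 to 1.87 rad.
- rack_axis (a point): Point 52 mm above the rack's origin, axes as the rack's: the height of the axis of a roller lying in the notches. A roller in its notches lies at y = 0 (8 mm endways play either side) and x = -80, 0 or +80 mm from here. At the start the smooth and the short roller lie at 0 and +80 mm, in either order; the pair at -80 mm is free.
- grooved_roller: Dark rubber roller with two wide grooves, at the start in the stand's clips. Face 36 mm diameter, 100 mm long; the grooves are 18 mm wide, 6 mm deep, centred 31 mm either side of the middle; the middle 44 mm is plain. Bare steel journals, 16 mm diameter, at both ends, 154 mm overall. 0.2 to 0.4 kg. Origin at its centre, y along its axis; x and z turn as it rolls.
- smooth_roller: Dark rubber roller with a plain cylindrical face 36 mm in diameter and 100 mm long, 16 mm steel journals, 154 mm overall, 0.2 to 0.4 kg; lies in the rack at the start. Origin at its centre, y along its axis; x and z turn as it rolls.
- short_roller: Dark rubber roller with a plain face only 52 mm long, 36 mm diameter, and long 16 mm steel journals, 154 mm overall; lies in the rack and stays there. Origin at its centre, y along its axis.
- duct_next: Loose black moulded air duct, 82 x 132 x 110 mm, standing beside the stand. Origin at the centre of its underside, z up.
- glue: Loose white glue bottle with a red nozzle, 42 mm diameter, 119 mm high. Origin at the centre of its underside, z up.
There are look-alikes about, which are no part of the job. What is shaped like the smooth_roller but orange is not meant.

How it is judged:
On the way, in this order (a step that is already met when the one before it is completed fails the run):
1. the grooved roller is out of both spring clips (distance between grooved_roller and stand_seat above 0.05 m), for 0.1 s.
2. the smooth roller is home in the spring clips (distance between smooth_roller and stand_seat below 0.011 m and z of smooth_roller in the frame of stand_seat below 0.003 m and angle between the y axis of smooth_roller and the y axis of stand_seat, either way round below 0.05 rad), for 0.1 s.
At the end, for the whole second after the job is handed in: The smooth full-width roller is home in both clips (at most 3 mm high, within 11 mm of the seat point, axis within 0.05 rad) and the grooved roller lies at rest in a pair of rack notches (height within 4 mm, endways within 12 mm, axis within 0.08 rad) (all of step 2 and linear speed of each of smooth_roller, grooved_roller below 0.02 m/s and z of grooved_roller in the frame of rack_axis between -0.004 and 0.004 m and y of grooved_roller in the frame of rack_axis between -0.012 and 0.012 m and x of grooved_roller in the frame of rack_axis between -0.09 and 0.09 m and angle between the y axis of grooved_roller and the y axis of rack_axis, either way round below 0.08 rad); the robot touches nothing.
It fails at once if the short roller is moved from its place (distance of short_roller from where it was at the start of the episode above 0.015 m).
It fails at once if the duct or the glue bottle is moved (distance of any of duct_next, glue from where it was at the start of the episode above 0.03 m).
It also fails if it takes over 45 s, if anything falls off the work surface, if the arm or the gripper's body presses on something with over 40 N, if the wrist force passes 120 N, or if a joint passes its speed limit or range.

## Working session

There is one attempt and no reset: what is moved stays moved. The work goes in short steps, Python scripts to look and compute and a tool call to move; the robot and the scene stay as the last step left them, time stands still between calls to the robot, and variables do not carry over. Pictures are saved under pics/ and viewed, and the job is handed in when it is done.

Besides the shell and the picture viewer there is one more tool, called after "Request:" by a JSON object that holds its "fn" and its "kwargs". step_arm: Moves the arm, as the interface text tells. Its arguments: {"type":"object","properties":{"steps":{"type":"array"},"claw":{"type":"number"}},"required":["steps"]}

```bash
ls; mkdir -p pics; python3 - <<'E'
from cell import env, imaging
import cv2
print(env.state())
for n in ["scene","side","wrist"]:
    d=imaging.read_camera(n)
    cv2.imwrite(f"pics/{n}0.png",d["color"][:,:,::-1])
    print(n,{k:v for k,v in d.items() if k!="color"})
E
```

```text
pics
{'clock': 0.0, 'joint_positions': array([-5.38306231e-06,  1.26337141e-01, -4.06263535e-02,  1.40539753e+00,
        1.89754892e-05,  1.57081777e+00]), 'joint_vel': array([ 7.95494344e-04, -5.21511351e-04,  2.17720974e-03, -1.03334716e-03,
       -1.24969517e-05,  4.09414799e-04]), 'effort': array([-1.88969068e-03, -4.35916471e+01,  3.52923596e+01,  1.73015334e-02,
       -7.00984879e-05, -2.14169546e-05]), 'tcp_pos': array([5.24581134e-01, 2.78340413e-06, 2.30542556e-01]), 'orientation': array([ 7.07116053e-01,  7.07097077e-01, -5.46499555e-04, -5.59908366e-04]), 'force': array([ 0.41233457, -0.11153606, -0.05537385]), 'torque': array([ 0.03979812, -0.01981554, -0.00228932]), 'finger_gap': 0.9987692821150181}
scene {'camera_matrix': array([[478.65567449,   0.        , 326.89505125],
       [  0.        , 478.65567449, 201.9753651 ],
       [  0.        ,   0.        ,   1.        ]]), 'position': array([-0.5499383 , -0.58478084,  1.13530438]), 'attitude': array([ 0.34685385, -0.21719984, -0.47980192,  0.77608425])}
side {'camera_matrix': array([[398.34757185,   0.        , 322.03540809],
       [  0.        , 398.34757185, 199.34977809],
       [  0.        ,   0.        ,   1.        ]]), 'position': array([0.3545267 , 0.80462057, 0.59546782]), 'attitude': array([-0.03613019,  0.48976626,  0.86665898, -0.08789669])}
wrist {'camera_matrix': array([[328.14259689,   0.        , 321.81200794],
       [  0.        , 328.14259689, 199.62674219],
       [  0.        ,   0.        ,   1.        ]]), 'hand_eye': array([[ 4.06417687e-05,  9.64043666e-01,  2.65743879e-01,
         6.58137439e-02],
       [ 9.99999766e-01,  1.42305687e-04, -6.69180624e-04,
         4.33277640e-04],
       [-6.82936207e-04,  2.65743844e-01, -9.64043434e-01,
        -1.42032416e-01],
       [ 0.00000000e+00,  0.00000000e+00,  0.00000000e+00,
         1.00000000e+00]])}
```

View pics/scene0.png

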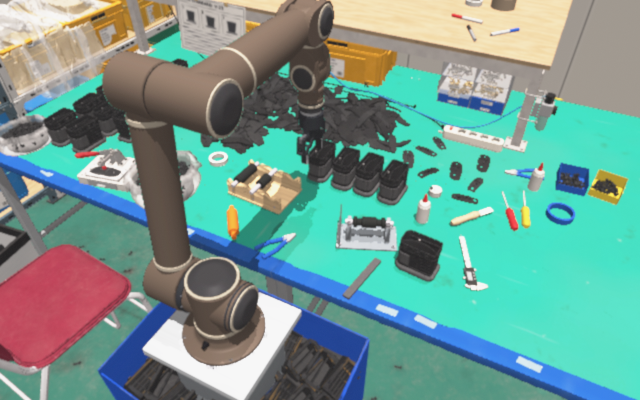

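View pics/side0.png

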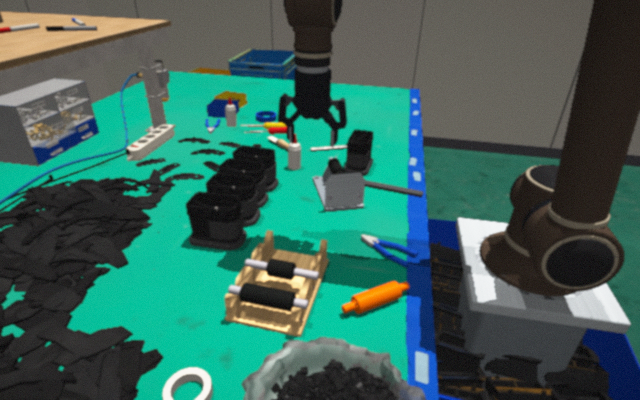

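View pics/wrist0.png

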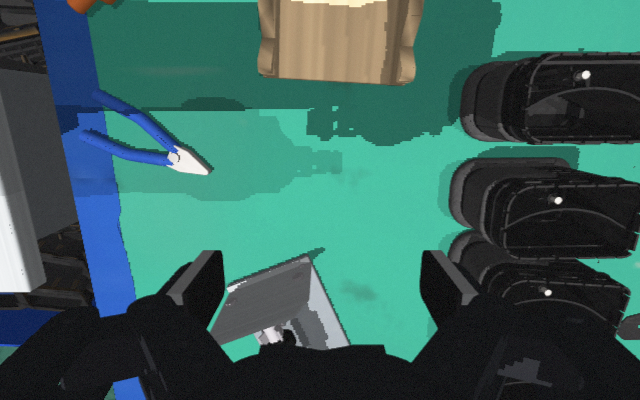

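```bash
cat > h.py <<'E'
import numpy as np, cv2
from scipy.spatial.transform import Rotation as R
from cell import env, imaging
def cam(n):
    s=env.state(); d=imaging.read_camera(n)
    if n=="wrist":
        T=np.eye(4);T[:3,:3]=R.from_quat(s["orientation"]).as_matrix();T[:3,3]=s["tcp_pos"]
        M=T@d["hand_eye"]; Rm,p=M[:3,:3],M[:3,3]
    else: Rm,p=R.from_quat(d["attitude"]).as_matrix(),np.array(d["position"])
    return d["color"],np.array(d["camera_matrix"]),Rm,p
def save(n,f):
    c,K,Rm,p=cam(n); np.savez("pics/"+f+".npz",c=c,K=K,R=Rm,p=p); cv2.imwrite("pics/"+f+".png",c[:,:,::-1])
def load(f):
    d=np.load("pics/"+f+".npz"); return d["c"],d["K"],d["R"],d["p"]
def crop(f,x0,x1,y0,y1,s,o):
    i=cv2.imread("pics/"+f+".png")[y0:y1,x0:x1]; cv2.imwrite("pics/"+o+".png",cv2.resize(i,None,fx=s,fy=s,interpolation=cv2.INTER_CUBIC))
def pix(f,u,v,z):
    c,K,Rm,p=load(f); r=Rm@np.array([(u-K[0,2])/K[0,0],-(v-K[1,2])/K[1,1],-1]); return p+r*(z-p[2])/r[2]
def proj(f,P):
    c,K,Rm,p=load(f); q=(np.atleast_2d(P)-p)@Rm; return np.c_[K[0,2]+K[0,0]*q[:,0]/-q[:,2],K[1,2]-K[1,1]*q[:,1]/-q[:,2]]
def tl(pos):  # world target -> tool-frame shift, units
    s=env.state(); return R.from_quat(s["orientation"]).inv().apply(np.array(pos)-s["tcp_pos"])/0.025
E
python3 - <<'E'
from h import *
save("scene","s1");save("side","d1");save("wrist","w1")
crop("s1",215,455,150,290,3.3,"s1c"); crop("d1",190,430,120,340,2.7,"d1c")
E
```

```text
(no output)
```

View pics/s1c.png

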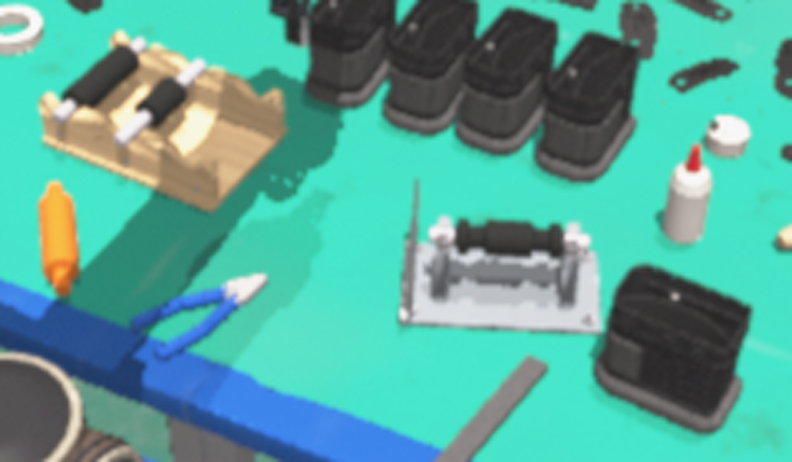

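View pics/d1c.png

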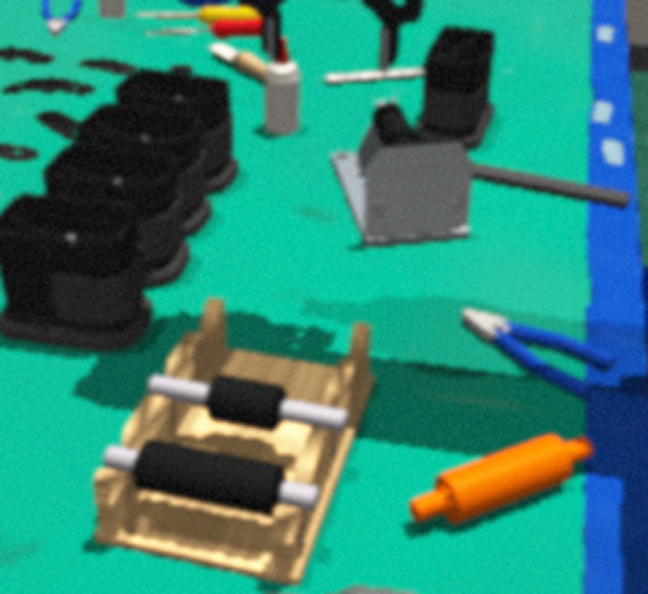

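```bash
python3 - <<'E'
from h import *
def S(x,y): return 215+x/3.3,150+y/3.3
def D(x,y): return 190+x/2.7,120+y/2.7
for n,a,b,z in [("smooth",(62,112),(138,45),.052),("short",(125,135),(198,68),.052),("groov",(440,237),(578,238),.072)]:
    A=pix("s1",*S(*a),z);B=pix("s1",*S(*b),z); d=B-A; print("scene",n,(A+B)/2,np.hypot(*d[:2]),np.arctan2(d[1],d[0]))
for n,a,b,z in [("smooth",(115,458),(308,494),.052),("short",(160,384),(338,417),.052)]:
    A=pix("d1",*D(*a),z);B=pix("d1",*D(*b),z); d=B-A; print("side",n,(A+B)/2,np.hypot(*d[:2]),np.arctan2(d[1],d[0]))
print("duct",pix("s1",*S(670,345),0.05),"glue",pix("s1",*S(685,235),0.0), "plates",[pix("s1",*S(*q),.008) for q in [(402,323),(600,330),(597,252)]])
E
```

```text
scene smooth [0.54780638 0.28656234 0.052     ] 0.13776204301761438 -0.06018491860555457
scene short [0.54404747 0.2046313  0.052     ] 0.1338614270168978 -0.07008059741348505
scene groov [ 0.49609523 -0.22072439  0.072     ] 0.13348552804465896 -1.1153425117437246
side smooth [0.54405291 0.28687602 0.052     ] 0.14071580235045428 3.10732414298144
side short [0.54004308 0.20554794 0.052     ] 0.14151201844449665 3.0894792570051477
duct [ 0.45284821 -0.4006126   0.05      ] glue [ 0.65226824 -0.35754035  0.        ] plates [array([ 0.40238368, -0.15208618,  0.008     ]), array([ 0.47989541, -0.32686729,  0.008     ]), array([ 0.5796665 , -0.28690982,  0.008     ])]
```

Request:
{"fn": "step_arm", "kwargs": {"steps": [[[-1, -0.25, 0.2], [0, 0, 0]], [[-1, -0.25, 0.2], [0, 0, 0]], [[-1, -0.25, 0.2], [0, 0, 0]], [[-1, -0.25, 0.2], [0, 0, 0]], [[-1, -0.25, 0.2], [0, 0, 0]]], "claw": 1}}

```text
clock: 0.92
tcp_pos: [0.4934, -0.1258, 0.2061]
orientation: [0.707, 0.707, -0.0, -0.0]
force: [0.4, 0.3, 0.2]
finger_gap: 1.002
```

Request:
{"fn": "step_arm", "kwargs": {"steps": [[[-1, 0, 0], [0, 0, 0]], [[-1, 0, 0], [0, 0, 0]], [[-1, 0, 0], [0, 0, -0.14]], [[-0.8, 0, 0], [0, 0, -0.14]], [[0, 0, 0], [0, 0, -0.14]]]}}

```text
clock: 1.55
tcp_pos: [0.4965, -0.2211, 0.2059]
orientation: [0.543, 0.84, -0.0, -0.0]
force: [-0.4, 0.4, -0.5]
finger_gap: 1.002
```

Request:
{"fn": "step_arm", "kwargs": {"steps": [[[0, 0, 0], [0, 0, 0]]]}}

```text
clock: 1.68
tcp_pos: [0.4964, -0.22, 0.2061]
orientation: [0.545, 0.838, -0.0, -0.0]
force: [0.3, 0.9, -0.6]
finger_gap: 1.002
```

```bash
python3 - <<'E'
from h import *
save("wrist","w2");s=env.state();print(s["clock"],s["tcp_pos"],R.from_quat(s["orientation"]).as_matrix(),s["joint_positions"])
E
```

```text
1.725 [ 0.49643992 -0.21984115  0.20618188] [[-4.05205752e-01  9.14225493e-01 -2.13748046e-04]
 [ 9.14225494e-01  4.05205784e-01  1.34616697e-04]
 [ 2.09681961e-04 -1.40866453e-04 -9.99999968e-01]] [-4.16899744e-01  1.60820195e-01 -5.35821213e-02  1.35664396e+00
  3.65341010e-05  7.36692677e-01]
```

View pics/w2.png

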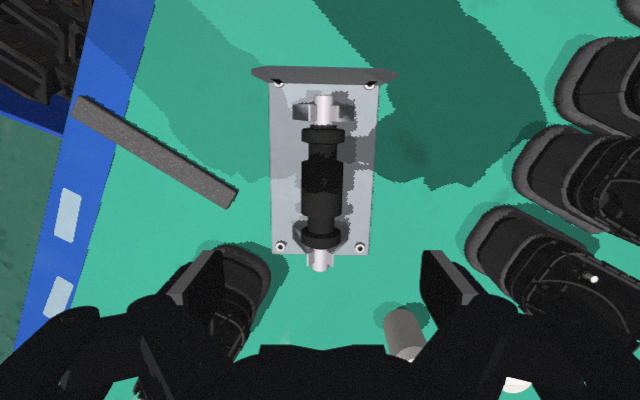

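```bash
python3 - <<'E'
from h import *
A=pix("w2",323,96,.075);B=pix("w2",320,269,.072);d=A-B;print(A,B,(A+B)/2,np.hypot(*d[:2]),np.arctan2(d[1],d[0]))
A=pix("w2",322.5,127,.072);B=pix("w2",320.5,249,.072);print("face",(A+B)/2,np.linalg.norm(A-B))
for q in [(275,83),(369.5,86),(280,246.5),(360.5,248)]: print("screw",pix("w2",*q,.009))
P=[pix("w2",*q,.009) for q in [(275,83),(369.5,86),(280,246.5),(360.5,248)]];m=sum(P)/4;print("mean",m)
# fit by known pose: clip points prediction
c,s=np.cos,np.sin
for yaw in(.39,.41,.43):
  o=np.array([.4935,-.2195]); Rz=np.array([[c(yaw),-s(yaw)],[s(yaw),c(yaw)]])
  pts=[(-.055,-.098,.008),(.055,-.098,.008),(-.055,.098,.008),(.055,.098,.008),(0,.077,.072),(0,-.077,.072),(0,.05,.09),(0,-.05,.09)]
  W=[np.r_[o+Rz@np.array(p[:2]),p[2]] for p in pts]; print(yaw,proj("w2",W).round(0).tolist(),proj("s1",W).round(0).tolist())
st=env.state()["orientation"];print(R.from_quat(st).as_euler("zyx"))
E
python3 -c "
from h import *
crop('w2',240,410,60,280,2.7,'w2c')"
```

```text
[ 0.46644556 -0.15039353  0.075     ] [ 0.52611677 -0.29120537  0.072     ] [ 0.49628116 -0.22079945  0.0735    ] 0.1529334034652068 1.9716209303963372
face [ 0.49717559 -0.22268195  0.072     ] 0.10863627424290462
screw [ 0.41788326 -0.1560286   0.009     ]
screw [ 0.50344172 -0.121064    0.009     ]
screw [ 0.48699058 -0.31396495  0.009     ]
screw [ 0.56987895 -0.27912185  0.009     ]
mean [ 0.49454863 -0.21754485  0.009     ]
0.39 [[269.0, 257.0], [366.0, 259.0], [266.0, 71.0], [379.0, 75.0], [322.0, 92.0], [317.0, 267.0], [321.0, 128.0], [317.0, 248.0]] [[398.0, 250.0], [397.0, 226.0], [337.0, 247.0], [338.0, 223.0], [344.0, 221.0], [393.0, 224.0], [353.0, 217.0], [385.0, 219.0]]
0.41 [[270.0, 258.0], [368.0, 258.0], [264.0, 72.0], [377.0, 73.0], [320.0, 92.0], [319.0, 267.0], [319.0, 128.0], [319.0, 248.0]] [[398.0, 250.0], [396.0, 226.0], [337.0, 247.0], [338.0, 224.0], [344.0, 221.0], [393.0, 223.0], [353.0, 218.0], [385.0, 219.0]]
0.43 [[272.0, 258.0], [369.0, 257.0], [262.0, 74.0], [375.0, 72.0], [318.0, 92.0], [320.0, 267.0], [318.0, 128.0], [320.0, 248.0]] [[399.0, 250.0], [396.0, 225.0], [337.0, 248.0], [338.0, 224.0], [344.0, 222.0], [393.0, 223.0], [353.0, 218.0], [385.0, 219.0]]
[-1.98800021e+00 -2.13748048e-04 -3.14145804e+00]
```

View pics/w2c.png

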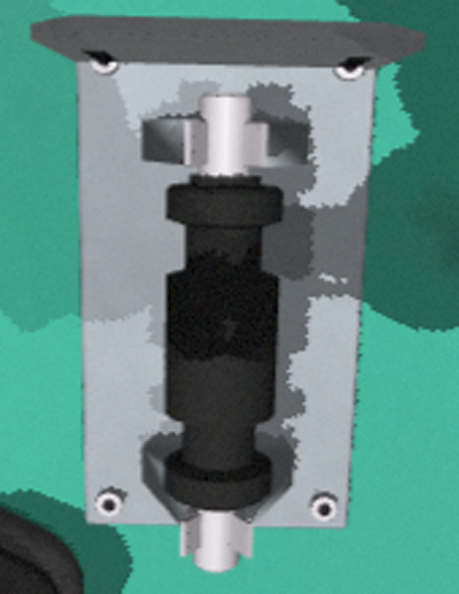

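Request:
{"fn": "step_arm", "kwargs": {"steps": [[[0, 0, 1], [0, 0, 0.014]], [[0, 0, 1], [0, 0, 0]], [[0, 0, 1], [0, 0, 0]], [[0, 0, 1], [0, 0, 0]], [[0, 0, 1], [0, 0, 0]]]}}

```text
clock: 2.35
tcp_pos: [0.4965, -0.2194, 0.0806]
orientation: [0.551, 0.835, 0.0, 0.0]
force: [0.2, 0.6, 0.1]
finger_gap: 0.998
```

Request:
{"fn": "step_arm", "kwargs": {"steps": [[[0, 0, 0.7], [0, 0, 0]], [[0, 0, 0.5], [0, 0, 0]], [[0, 0, 0], [0, 0, 0]]]}}

```text
clock: 2.72
tcp_pos: [0.496, -0.2194, 0.0506]
orientation: [0.55, 0.835, -0.0, -0.001]
force: [0.2, 0.1, -0.0]
finger_gap: 1.001
```

Request:
{"fn": "step_arm", "kwargs": {"steps": [[[0, 0, 0], [0, 0, 0]], [[0, 0, 0], [0, 0, 0]], [[0, 0, 0], [0, 0, 0]], [[0, 0, 0], [0, 0, 0]]], "claw": 0.3}}

```text
clock: 3.22
tcp_pos: [0.4968, -0.2201, 0.0522]
orientation: [0.55, 0.835, 0.0, 0.001]
force: [-1.5, 0.5, 6.2]
finger_gap: 0.405
```

```bash
python3 - <<'E'
from h import *
save("wrist","w3");save("side","d3");s=env.state();print(s)
E
```

```text
{'clock': 3.325, 'joint_positions': array([-4.16894925e-01,  2.19607270e-01, -3.26425137e-01,  1.02360942e+00,
       -2.06504337e-04,  7.48314208e-01]), 'joint_vel': array([ 0.00060793,  0.00178289, -0.00158726,  0.00019433,  0.00078559,
       -0.00184897]), 'effort': array([  0.4608234 , -44.22558188,  31.485461  ,  -0.75132525,
         0.14994551,  -0.1332521 ]), 'tcp_pos': array([ 0.49677777, -0.22006645,  0.05214595]), 'orientation': array([ 5.50200653e-01,  8.35032273e-01, -6.61920009e-06,  5.86373319e-04]), 'force': array([-2.58950304, -0.76000128,  4.74356997]), 'torque': array([ 0.05384818,  0.32646135, -0.15377892]), 'finger_gap': 0.4025055486263275}
```

View pics/w3.png

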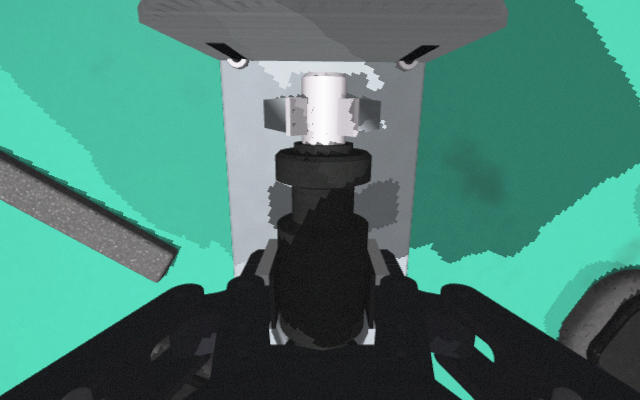

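Request:
{"fn": "step_arm", "kwargs": {"steps": [[[0, 0, -0.1], [0, 0, 0]], [[0, 0, -0.15], [0, 0, 0]], [[0, 0, -0.2], [0, 0, 0]], [[0, 0, -0.2], [0, 0, 0]], [[0, 0, -0.2], [0, 0, 0]]], "claw": 0.2}}

```text
clock: 3.95
tcp_pos: [0.4975, -0.2202, 0.0743]
orientation: [0.55, 0.835, 0.0, 0.001]
force: [0.6, -1.0, -3.0]
finger_gap: 0.405
```

Request:
{"fn": "step_arm", "kwargs": {"steps": [[[0, 0, -0.4], [0, 0, 0]], [[0, 0, -0.6], [0, 0, 0]], [[0, 0, -0.8], [0, 0, 0]], [[0, 0, -0.8], [0, 0, 0]], [[0, 0, -0.6], [0, 0, 0]]]}}

```text
clock: 4.58
tcp_pos: [0.497, -0.22, 0.1545]
orientation: [0.55, 0.835, 0.0, 0.001]
force: [0.1, 0.3, -2.9]
finger_gap: 0.398
```

```bash
python3 - <<'E'
from h import *
save("wrist","w4");save("side","d4");save("scene","s4");s=env.state();print(s["tcp_pos"],s["force"],s["torque"],s["finger_gap"])
a=cv2.imread("pics/w4.png");crop("d4",280,420,90,220,4.5,"d4c")
E
```

```text
[ 0.49708684 -0.22008182  0.15362212] [-0.06468927 -0.39559809 -2.96381251] [ 0.09188944  0.00147733 -0.00888896] 0.40201589099811164
```

View pics/w4.png

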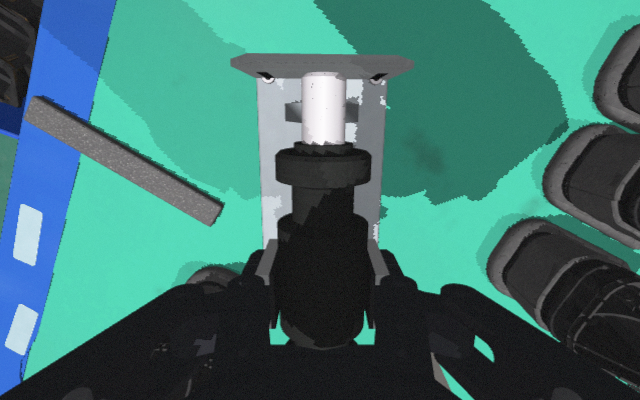

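View pics/d4c.png

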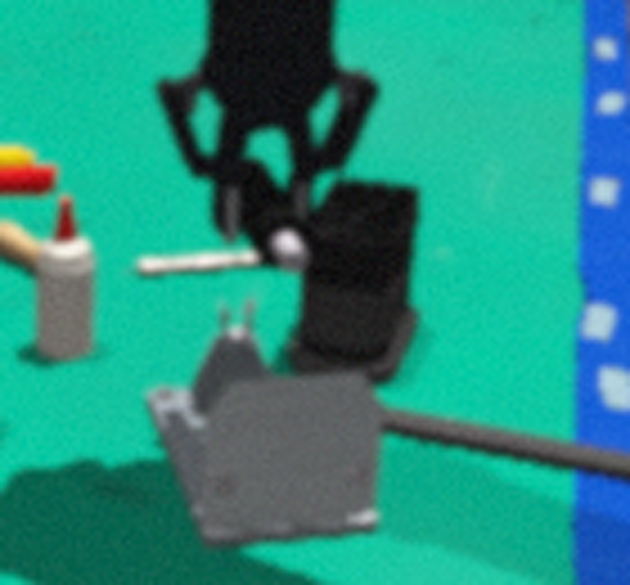

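Request:
{"fn": "step_arm", "kwargs": {"steps": [[[1, 0.577, -0.3], [0, 0, 0]], [[1, 0.577, -0.3], [0, 0, 0]], [[1, 0.577, -0.3], [0, 0, 0]], [[1, 0.577, -0.3], [0, 0, 0]], [[1, 0.577, 0], [0, 0, 0]]]}}

```text
clock: 5.35
tcp_pos: [0.5134, -0.0755, 0.1823]
orientation: [0.55, 0.835, -0.0, -0.0]
force: [-0.1, -0.2, -3.2]
finger_gap: 0.404
```

Request:
{"fn": "step_arm", "kwargs": {"steps": [[[1, 0.577, 0], [0, 0, 0]], [[1, 0.577, 0], [0, 0, 0]], [[1, 0.577, 0], [0, 0, 0]], [[1, 0.577, 0], [0, 0, 0]], [[1, 0.577, 0], [0, 0, 0]]]}}

```text
clock: 5.98
tcp_pos: [0.5299, 0.0678, 0.1815]
orientation: [0.55, 0.835, -0.001, -0.001]
force: [-0.6, -0.1, -3.1]
finger_gap: 0.404
```

Request:
{"fn": "step_arm", "kwargs": {"steps": [[[1, 0.577, 0], [0, 0, 0]], [[1, 0.577, 0], [0, 0, -0.186]], [[0, 0, 0], [0, 0, -0.186]], [[0, 0, 0], [0, 0, -0.186]], [[0, 0, 0], [0, 0, -0.186]]]}}

```text
clock: 6.6
tcp_pos: [0.5366, 0.1242, 0.1814]
orientation: [0.206, 0.979, -0.0, -0.001]
force: [0.5, -0.4, -2.8]
finger_gap: 0.404
```

Request:
{"fn": "step_arm", "kwargs": {"steps": [[[0, 0, 0], [0, 0, -0.186]], [[0, 0, 0], [0, 0, -0.186]], [[0, 0, 0], [0, 0, 0]], [[0, 0, 0], [0, 0, 0]]]}}

```text
clock: 7.1
tcp_pos: [0.5368, 0.1241, 0.182]
orientation: [0.026, 1.0, -0.0, -0.0]
force: [0.0, -0.9, -2.7]
finger_gap: 0.405
```

```bash
python3 - <<'E'
from h import *
save("wrist","w5");save("side","d5");s=env.state();print(s["clock"],s["tcp_pos"],R.from_quat(s["orientation"]).as_euler("zyx"),s["joint_positions"])
crop("d5",190,430,120,340,2.7,"d5c")
E
```

```text
7.2 [0.53697806 0.12415096 0.18225451] [-3.09085940e+00 -4.52740112e-04  3.14148900e+00] [ 2.27210159e-01  1.79403448e-01 -8.36585303e-02  1.30819880e+00
  9.91869572e-07  2.77943433e-01]
```

View pics/w5.png

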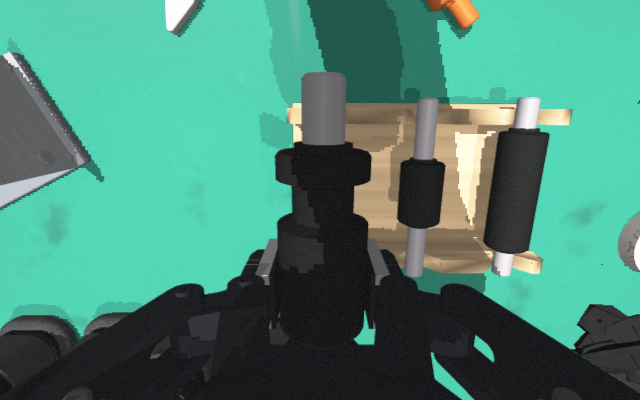

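View pics/d5c.png

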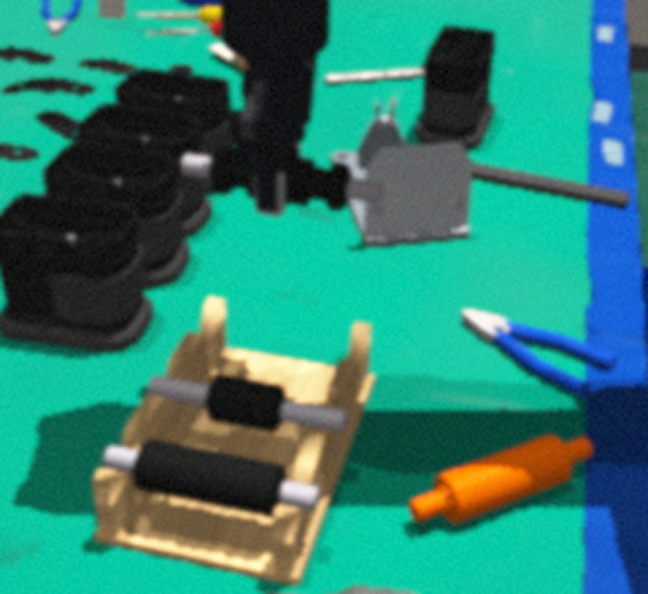

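```bash
python3 - <<'E'
from h import *
for n,a,b in [("short",(428,98),(414,277)),("smooth",(528,97.5),(502,276))]:
    A=pix("w5",*a,.054);B=pix("w5",*b,.054); d=A-B; print(n,A,B,(A+B)/2,np.hypot(*d[:2]),np.arctan2(d[1],d[0]))
for n,a,b in [("short",(430,161),(418,226)),("smoothface",(527,130),(507,250))]:
    A=pix("w5",*a,.065);B=pix("w5",*b,.065); d=A-B; print(n,(A+B)/2,np.hypot(*d[:2]),np.arctan2(d[1],d[0]))
# board top edge line of near-robot board
print(pix("w5",572,110,.062),pix("w5",294,104,.062))
c,s_=np.cos,np.sin
for yaw,o in [(1.52,(.541,.205)),(1.49,(.541,.205))]:
    Rz=np.array([[c(yaw),-s_(yaw)],[s_(yaw),c(yaw)]])
    pts=[(x,y,z) for x in(-.08,0,.08) for y in(-.077,.077) for z in(.052,)]+[(sx*.112,sy*.07,.062) for sx in(-1,1) for sy in(-1,1)]
    W=[np.r_[np.array(o)+Rz@np.array(p[:2]),p[2]] for p in pts]
    im=cv2.imread("pics/w5.png")
    for u,v in proj("w5",W): cv2.circle(im,(int(u),int(v)),2,(0,0,255),-1)
    cv2.imwrite(f"pics/ov{yaw}.png",im[60:300,250:600].repeat(2,0).repeat(2,1))
    im=cv2.imread("pics/d5.png")
    for u,v in proj("d5",W): cv2.circle(im,(int(u),int(v)),1,(0,0,255),-1)
    cv2.imwrite(f"pics/od{yaw}.png",im[200:340,200:350].repeat(4,0).repeat(4,1))
E
```

```text
short [0.46603869 0.20996354 0.054     ] [0.62186937 0.20246351 0.054     ] [0.54395403 0.20621352 0.054     ] 0.15601106702167183 3.093500390216142
smooth [0.46973077 0.28836742 0.054     ] [0.62493584 0.28243803 0.054     ] [0.54733331 0.28540272 0.054     ] 0.15531829242848155 3.1034076402879154
short [0.54132213 0.20570361 0.065     ] 0.05488240566208053 2.993502948147689
smoothface [0.54401639 0.28090014 0.065     ] 0.10039491876690823 3.0849938280715112
[0.48076655 0.31840518 0.062     ] [0.46526278 0.10505337 0.062     ]
```

View pics/ov1.52.png

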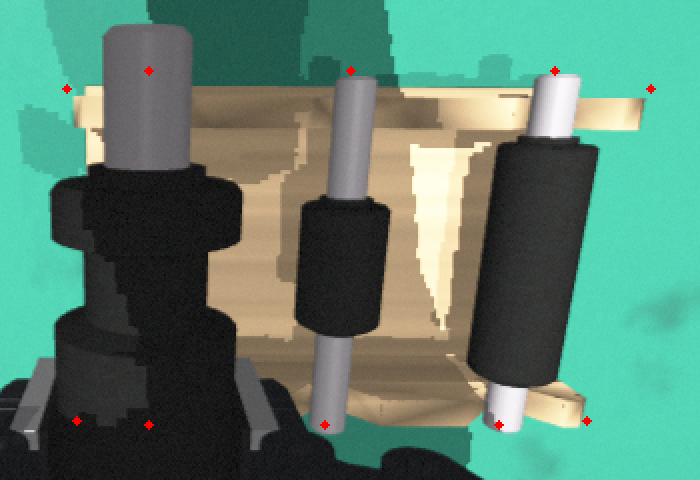

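View pics/od1.52.png

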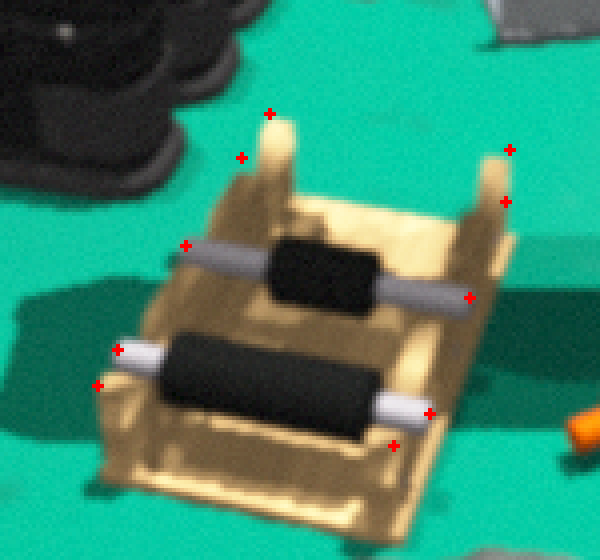

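Request:
{"fn": "step_arm", "kwargs": {"steps": [[[-0.06, 0.07, 1], [0, 0, -0.006]], [[0, 0, 1], [0, 0, 0]], [[0, 0, 1], [0, 0, 0]], [[0, 0, 1], [0, 0, 0]], [[0, 0, 1], [0, 0, 0]]]}}

```text
clock: 7.82
tcp_pos: [0.5387, 0.1259, 0.0568]
orientation: [0.022, 1.0, 0.0, 0.0]
force: [0.4, 0.3, -2.5]
finger_gap: 0.402
```

Request:
{"fn": "step_arm", "kwargs": {"steps": [[[0, 0, 0.4], [0, 0, 0]], [[0, 0, 0.2], [0, 0, 0]], [[0, 0, 0.2], [0, 0, 0]], [[0, 0, 0.1], [0, 0, 0]], [[0, 0, 0], [0, 0, 0]]]}}

```text
clock: 8.45
tcp_pos: [0.5388, 0.1259, 0.0353]
orientation: [0.021, 1.0, 0.0, 0.0]
force: [-0.6, -0.3, -2.7]
finger_gap: 0.399
```

```bash
python3 - <<'E'
from h import *
save("wrist","w6");save("side","d6");s=env.state();print(s["clock"],s["tcp_pos"],s["force"],s["torque"])
crop("d6",190,350,180,340,3.7,"d6c")
E
```

```text
8.55 [0.53885866 0.12587906 0.03540029] [ 0.48429954 -0.12345448 -3.2637642 ] [-0.02440879  0.02171871 -0.03057763]
```

View pics/d6c.png

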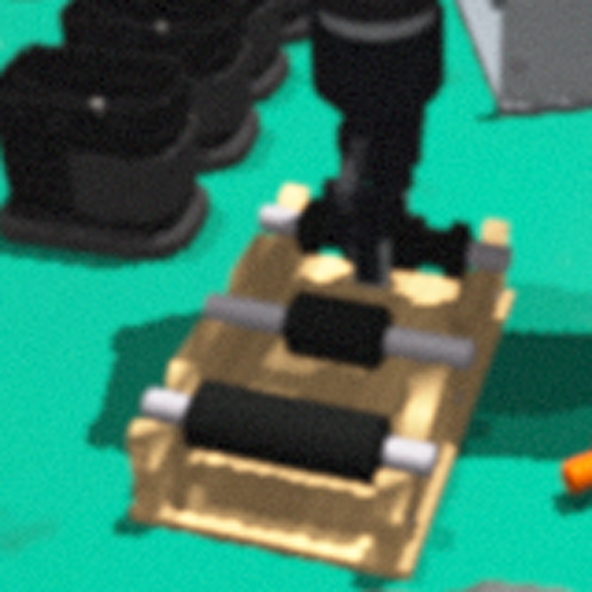

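View pics/w6.png

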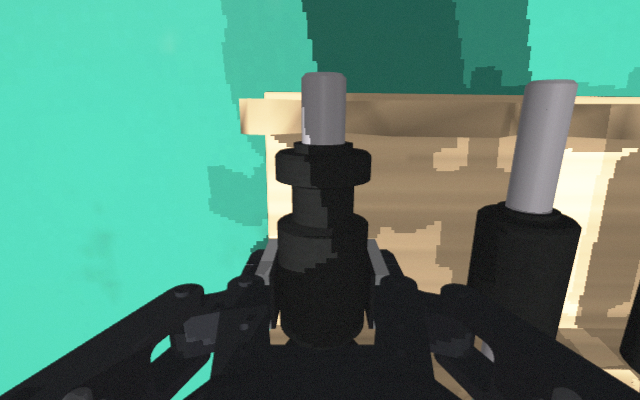

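Request:
{"fn": "step_arm", "kwargs": {"steps": [[[0, 0, 0.1], [0, 0, 0]], [[0, 0, 0.06], [0, 0, 0]], [[0, 0, 0], [0, 0, 0]]]}}

```text
clock: 8.93
tcp_pos: [0.5397, 0.1273, 0.0327]
orientation: [0.021, 1.0, 0.002, 0.001]
force: [-1.5, 4.3, 5.8]
finger_gap: 0.402
```

Request:
{"fn": "step_arm", "kwargs": {"steps": [[[0, 0, 0.06], [0, 0, 0]], [[0, 0, 0], [0, 0, 0]]]}}

```text
clock: 9.18
tcp_pos: [0.5399, 0.1276, 0.0323]
orientation: [0.021, 1.0, 0.002, 0.002]
force: [-5.5, 4.2, 13.7]
finger_gap: 0.403
```

Request:
{"fn": "step_arm", "kwargs": {"steps": [[[0, 0.05, 0], [0, 0, 0]], [[0, 0, 0], [0, 0, 0]], [[0, 0, 0], [0, 0, 0]]], "claw": 0.62}}

```text
clock: 9.55
tcp_pos: [0.5386, 0.127, 0.0294]
orientation: [0.021, 1.0, -0.0, -0.0]
force: [-0.4, 0.4, -0.7]
finger_gap: 0.619
```

Request:
{"fn": "step_arm", "kwargs": {"steps": [[[0, 0, -0.3], [0, 0, 0]], [[0, 0, -0.8], [0, 0, 0]], [[0, 0, -1], [0, 0, 0]], [[0, 0, -1], [0, 0, 0]], [[0, 0, -1], [0, 0, 0]]]}}

```text
clock: 10.18
tcp_pos: [0.5387, 0.127, 0.1333]
orientation: [0.021, 1.0, 0.0, 0.0]
force: [0.5, -0.6, 0.1]
finger_gap: 0.621
```

Request:
{"fn": "step_arm", "kwargs": {"steps": [[[0, 1, -1], [0, 0, 0]], [[0, 1, -0.6], [0, 0, 0]], [[0, 1, 0], [0, 0, 0]], [[0, 1, 0], [0, 0, 0]], [[0, 1, 0], [0, 0, 0]]]}}

```text
clock: 10.8
tcp_pos: [0.5441, 0.2527, 0.1725]
orientation: [0.021, 1.0, 0.0, 0.0]
force: [-0.3, -0.0, -0.1]
finger_gap: 0.617
```

Request:
{"fn": "step_arm", "kwargs": {"steps": [[[-0.1, 1, 0], [0, 0, 0]], [[0, 0.2, 0], [0, 0, 0]], [[0, 0, 0], [0, 0, 0]]]}}

```text
clock: 11.18
tcp_pos: [0.5478, 0.2819, 0.1719]
orientation: [0.021, 1.0, -0.0, -0.0]
force: [-0.1, 0.3, -0.2]
finger_gap: 0.624
```

```bash
python3 - <<'E'
from h import *
save("wrist","w7");save("side","d7");s=env.state();print(s["clock"],s["tcp_pos"],s["force"],R.from_quat(s["orientation"]).as_euler("zyx"),s["finger_gap"])
crop("d7",190,350,180,340,3.7,"d7c")
E
```

```text
11.275 [0.5478135  0.28125567 0.17206655] [ 0.3281319  -0.26432718 -0.9276684 ] [-3.09827526e+00 -1.89004469e-04  3.14120226e+00] 0.6241781557799936
```

View pics/d7c.png

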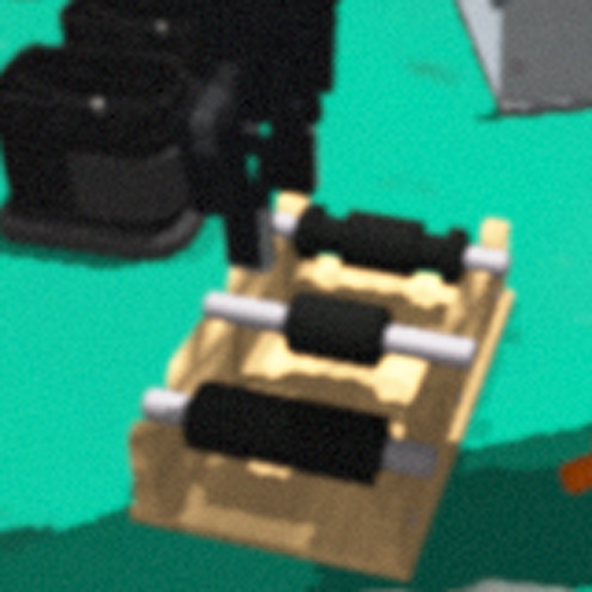

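View pics/w7.png

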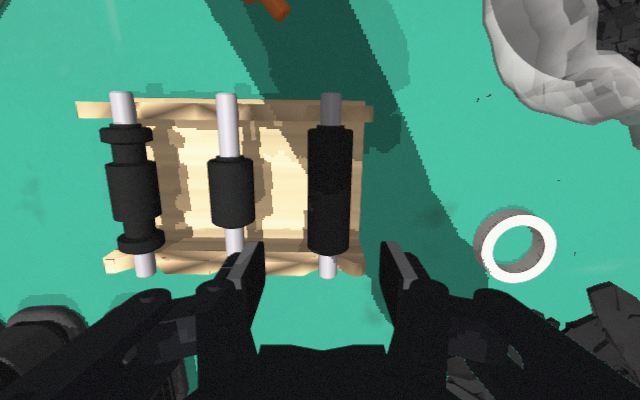

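```bash
python3 - <<'E'
from h import *
def m(n,a,b,z):
    A=pix("w7",*a,z);B=pix("w7",*b,z); d=A-B; print(n,(A+B)/2,np.hypot(*d[:2]),np.arctan2(d[1],d[0])); return (A+B)/2
M=m("smooth",(331,94),(328,278),.054); m("face",(331,124.5),(328.5,253),.056); m("short",(227,94),(234,275),.054); m("groov",(121,92.5),(146,276),.054)
print(tl([M[0],M[1],.031]))
E
```

```text
smooth [0.54743118 0.28670095 0.054     ] 0.1541437661009463 3.0895932170983786
face [0.54623991 0.28694438 0.056     ] 0.10699411383796428 3.086765680225691
short [0.54260469 0.20632404 0.054     ] 0.15140075438678333 3.0633470535916256
groov [0.5392579  0.12770207 0.054     ] 0.15346286270347584 3.080336862313984
[0.02374047 0.21919169 5.64257947]
```

Request:
{"fn": "step_arm", "kwargs": {"steps": [[[0.03, 0.22, 0.6], [0, 0, 0.005]], [[0, 0, 1], [0, 0, 0]], [[0, 0, 1], [0, 0, 0]], [[0, 0, 1], [0, 0, 0]], [[0, 0, 1], [0, 0, 0]]]}}

```text
clock: 11.9
tcp_pos: [0.5468, 0.2869, 0.0552]
orientation: [0.024, 1.0, -0.0, -0.0]
force: [1.3, 0.6, -0.3]
finger_gap: 0.62
```

Request:
{"fn": "step_arm", "kwargs": {"steps": [[[0, 0, 0.6], [0, 0, 0]], [[0, 0, 0.4], [0, 0, 0]], [[0, 0, 0], [0, 0, 0]]]}}

```text
clock: 12.28
tcp_pos: [0.5471, 0.2872, 0.0315]
orientation: [0.024, 1.0, -0.0, -0.0]
force: [-0.7, 0.4, -0.4]
finger_gap: 0.618
```

Request:
{"fn": "step_arm", "kwargs": {"steps": [[[0, 0, 0], [0, 0, 0]], [[0, 0, 0], [0, 0, 0]], [[0, 0, 0], [0, 0, 0]], [[0, 0, 0], [0, 0, 0]]], "claw": 0.2}}

```text
clock: 12.78
tcp_pos: [0.548, 0.2877, 0.0332]
orientation: [0.024, 1.0, 0.0, 0.001]
force: [-1.3, -0.3, 5.7]
finger_gap: 0.401
```

```bash
python3 - <<'E'
from h import *
save("wrist","w8");s=env.state();print(s["clock"],s["tcp_pos"],s["force"],s["finger_gap"])
E
```

```text
12.825 [0.54798243 0.2876653  0.03314112] [-0.52883703 -1.3325742   6.18883558] 0.40538068814566813
```

View pics/w8.png

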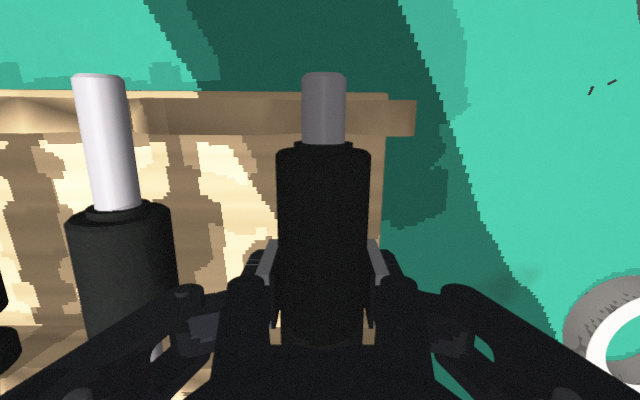

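Request:
{"fn": "step_arm", "kwargs": {"steps": [[[0, 0, -0.3], [0, 0, 0]], [[0, 0, -0.9], [0, 0, 0]], [[0, 0, -1], [0, 0, 0]], [[0, 0, -1], [0, 0, 0]], [[0, 0, -1], [0, 0, 0]]]}}

```text
clock: 13.45
tcp_pos: [0.5469, 0.2872, 0.1375]
orientation: [0.024, 1.0, -0.0, -0.001]
force: [0.4, 0.2, -1.8]
finger_gap: 0.402
```

Request:
{"fn": "step_arm", "kwargs": {"steps": [[[0, -1, -1], [0, 0, 0]], [[0, -1, -0.7], [0, 0, 0]], [[0, -1, 0], [0, 0, 0]], [[0, -1, 0], [0, 0, 0]], [[0, -1, 0], [0, 0, 0]]]}}

```text
clock: 14.08
tcp_pos: [0.5408, 0.1609, 0.1793]
orientation: [0.024, 1.0, -0.0, -0.0]
force: [0.8, -0.3, -2.9]
finger_gap: 0.405
```

Request:
{"fn": "step_arm", "kwargs": {"steps": [[[0, -1, 0], [0, 0, 0]], [[0, -1, 0], [0, 0, 0]], [[0, -1, 0], [0, 0, 0]], [[0, -1, 0], [0, 0, 0]], [[0, -1, 0], [0, 0, 0]]]}}

```text
clock: 14.7
tcp_pos: [0.5347, 0.0361, 0.1793]
orientation: [0.024, 1.0, -0.0, -0.0]
force: [-0.3, -0.3, -2.1]
finger_gap: 0.405
```

Request:
{"fn": "step_arm", "kwargs": {"steps": [[[0.2, -1, 0], [0, 0, 0]], [[0.2, -1, 0], [0, 0, 0]], [[0.2, -1, 0], [0, 0, 0]], [[0.2, -1, 0], [0, 0, 0]], [[0.2, -1, 0], [0, 0, 0]]]}}

```text
clock: 15.32
tcp_pos: [0.5034, -0.0873, 0.1793]
orientation: [0.024, 1.0, 0.0, -0.0]
force: [0.2, 0.6, -1.5]
finger_gap: 0.401
```

Request:
{"fn": "step_arm", "kwargs": {"steps": [[[0, -1, 0], [0, 0, 0]], [[0, -1, 0], [0, 0, 0.18]], [[0, 0, 0], [0, 0, 0.186]], [[0, 0, 0], [0, 0, 0.186]], [[0, 0, 0], [0, 0, 0.186]]]}}

```text
clock: 15.95
tcp_pos: [0.5012, -0.1366, 0.1793]
orientation: [0.386, 0.922, -0.0, -0.001]
force: [0.0, 0.5, -2.3]
finger_gap: 0.404
```

Request:
{"fn": "step_arm", "kwargs": {"steps": [[[0, 0, 0], [0, 0, 0.186]], [[0, 0, 0], [0, 0, 0.186]], [[0, 0, 0], [0, 0, 0]], [[0, 0, 0], [0, 0, 0]]]}}

```text
clock: 16.45
tcp_pos: [0.5017, -0.1362, 0.1794]
orientation: [0.546, 0.838, -0.0, -0.0]
force: [-0.3, 0.0, -2.2]
finger_gap: 0.403
```

```bash
python3 - <<'E'
from h import *
save("wrist","w9");s=env.state();print(s["clock"],s["tcp_pos"],s["force"],R.from_quat(s["orientation"]).as_euler("zyx"),tl([.4956,-.2173,.09]))
E
```

```text
16.5 [ 0.50179702 -0.13614998  0.17947337] [ 0.28653757  0.2345206  -2.69726526] [-1.98593774e+00 -2.50193804e-04 -3.14154115e+00] [-2.87083775 -1.53525554  3.57882955]
```

View pics/w9.png

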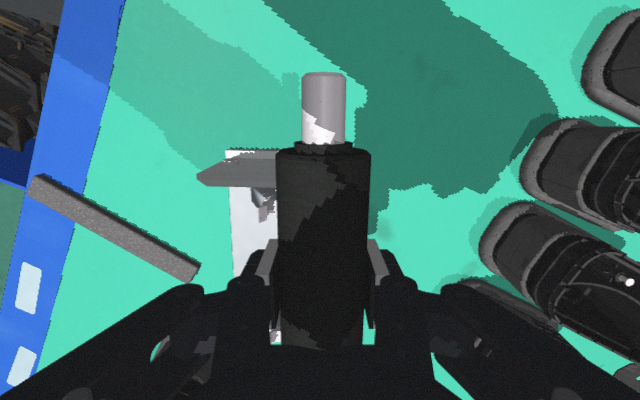

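Move over the stand (x −2.87, y −1.54, small turn), then check alignment before descending.

Request:
{"fn": "step_arm", "kwargs": {"steps": [[[-1, -0.55, 0], [0, 0, 0.006]], [[-1, -0.5, 0], [0, 0, 0.005]], [[-0.87, -0.49, 0], [0, 0, 0]], [[0, 0, 0.6], [0, 0, 0]], [[0, 0, 0], [0, 0, 0]]]}}

```text
clock: 17.12
tcp_pos: [0.4942, -0.2163, 0.1628]
orientation: [0.551, 0.834, -0.0, -0.002]
force: [0.1, 0.2, -1.7]
finger_gap: 0.4
```

Request:
{"fn": "step_arm", "kwargs": {"steps": [[[0, 0, 0], [0, 0, 0]]]}}

```text
clock: 17.25
tcp_pos: [0.495, -0.2163, 0.1643]
orientation: [0.551, 0.834, 0.0, -0.0]
force: [-0.3, -0.6, -1.9]
finger_gap: 0.405
```

```bash
python3 - <<'E'
from h import *
save("wrist","w10");s=env.state();print(s["clock"],s["tcp_pos"],s["force"],R.from_quat(s["orientation"]).as_euler("zyx"),tl([.4956,-.2173,.09]))
# predicted seat/clip pixels
a=R.from_euler("z",.40); o=np.array([.4952,-.2185,0])
for p in [(0,.062,.072),(-.02,.062,.087),(.02,.062,.087),(-.047,-.083,.009),(.047,.083,.009)]: print(p,proj("w10",o+a.apply(p)).round(1))
E
```

```text
17.3 [ 0.49523097 -0.21635616  0.16466046] [ 0.9083273   0.67049769 -2.72239612] [-1.97413547e+00  7.44068983e-06 -3.14143563e+00] [-4.09404068e-02 -1.44559615e-03  2.98641251e+00]
(0, 0.062, 0.072) [[321.2 118. ]]
(-0.02, 0.062, 0.087) [[290.3 118.5]]
(0.02, 0.062, 0.087) [[351.9 118.7]]
(-0.047, -0.083, 0.009) [[273.7 266.2]]
(0.047, 0.083, 0.009) [[375.9  91.2]]
```

View pics/w10.png

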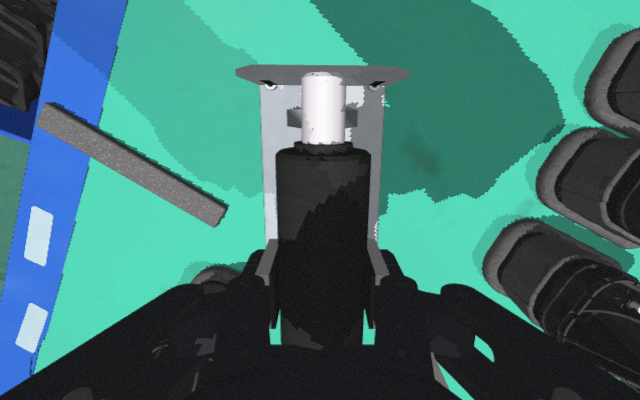

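Request:
{"fn": "step_arm", "kwargs": {"steps": [[[-0.03, 0, 1], [0, 0, 0]], [[0, 0, 1], [0, 0, 0]], [[0, 0, 1], [0, 0, 0]], [[0, 0, 0.5], [0, 0, 0]], [[0, 0, 0], [0, 0, 0]]]}}

```text
clock: 17.92
tcp_pos: [0.4951, -0.2173, 0.0767]
orientation: [0.551, 0.834, -0.0, -0.001]
force: [-1.0, -0.7, -1.0]
finger_gap: 0.403
```

Request:
{"fn": "step_arm", "kwargs": {"steps": [[[0, 0, 0.2], [0, 0, 0]], [[0, 0, 0.1], [0, 0, 0]], [[0, 0, 0.1], [0, 0, 0]]]}}

```text
clock: 18.3
tcp_pos: [0.4956, -0.218, 0.0676]
orientation: [0.552, 0.834, -0.0, 0.0]
force: [-4.2, -1.4, 6.5]
finger_gap: 0.4
```

Request:
{"fn": "step_arm", "kwargs": {"steps": [[[0, -0.05, 0.1], [0, 0, 0]], [[0, 0, 0.1], [0, 0, 0]], [[0, 0, 0.1], [0, 0, 0]], [[0, 0, 0.1], [0, 0, 0]]]}}

```text
clock: 18.8
tcp_pos: [0.4952, -0.2187, 0.058]
orientation: [0.552, 0.834, 0.0, 0.001]
force: [1.6, -0.4, -1.7]
finger_gap: 0.403
```

Request:
{"fn": "step_arm", "kwargs": {"steps": [[[0, 0, 0.1], [0, 0, 0]], [[0, 0, 0.1], [0, 0, 0]], [[0, 0, 0], [0, 0, 0]]]}}

```text
clock: 19.18
tcp_pos: [0.4945, -0.2179, 0.0531]
orientation: [0.552, 0.834, 0.0, 0.0]
force: [-1.8, 3.1, 8.5]
finger_gap: 0.401
```

Request:
{"fn": "step_arm", "kwargs": {"steps": [[[0, 0, 0.1], [0, 0, 0]], [[0, 0, 0.06], [0, 0, 0]], [[0, 0, 0], [0, 0, 0]]]}}

```text
clock: 19.55
tcp_pos: [0.4947, -0.218, 0.0528]
orientation: [0.552, 0.834, 0.001, 0.002]
force: [-12.2, 7.4, 34.7]
finger_gap: 0.405
```

```bash
python3 - <<'E'
from h import *
save("wrist","w11");save("side","d11");save("scene","s11");s=env.state();print(s["clock"],s["tcp_pos"],s["force"],s["torque"],R.from_quat(s["orientation"]).as_euler("zyx"))
crop("s11",325,455,195,290,6,"s11c")
E
```

```text
19.7 [ 0.49464469 -0.2179965   0.05271648] [-11.55553795   7.70695787  34.22934804] [ 1.33969977  2.28945225 -0.05295105] [-1.97303622  0.00333118  3.1409865 ]
```

View pics/s11c.png

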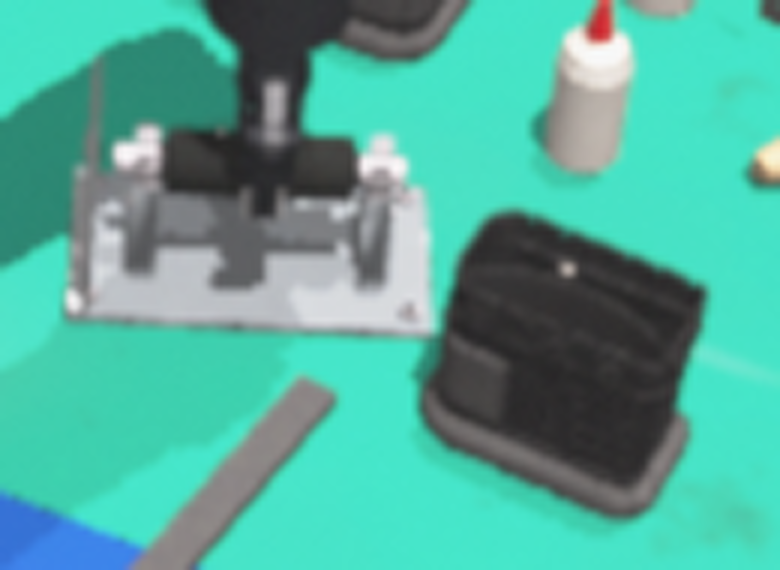

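View pics/w11.png

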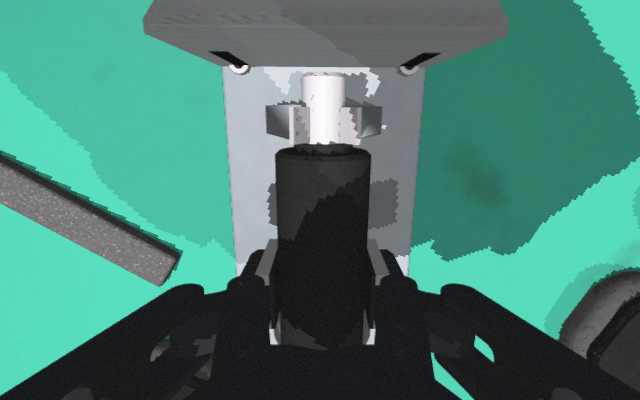

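Request:
{"fn": "step_arm", "kwargs": {"steps": [[[0, 0, -0.18], [0, 0, 0]], [[0, 0, 0], [0, 0, 0]]]}}

```text
clock: 19.95
tcp_pos: [0.4945, -0.218, 0.0531]
orientation: [0.552, 0.834, 0.0, 0.0]
force: [-0.0, 3.2, 7.4]
finger_gap: 0.407
```

Request:
{"fn": "step_arm", "kwargs": {"steps": [[[0, 0, 0], [0, 0, 0]], [[0, 0, 0], [0, 0, 0]], [[0, 0, 0], [0, 0, 0]]], "claw": 0.8}}

```text
clock: 20.32
tcp_pos: [0.494, -0.2183, 0.0521]
orientation: [0.552, 0.834, -0.0, -0.0]
force: [0.0, -0.3, -0.3]
finger_gap: 0.8
```

Request:
{"fn": "step_arm", "kwargs": {"steps": [[[0, 0, -0.4], [0, 0, 0]], [[0, 0, -1], [0, 0, 0]], [[0, 0, -1], [0, 0, 0]], [[0, 0, -1], [0, 0, 0]], [[0, 0, -1], [0, 0, 0]]]}}

```text
clock: 20.95
tcp_pos: [0.4943, -0.2183, 0.1641]
orientation: [0.552, 0.834, -0.0, 0.0]
force: [0.2, 0.2, -0.2]
finger_gap: 0.801
```

Request:
{"fn": "step_arm", "kwargs": {"steps": [[[0, 0, -1], [0, 0, 0]], [[0, 0, -0.8], [0, 0, 0]], [[0, 0, 0], [0, 0, 0]], [[0, 0, 0], [0, 0, 0]]]}}

```text
clock: 21.45
tcp_pos: [0.4941, -0.2182, 0.207]
orientation: [0.552, 0.834, -0.0, -0.0]
force: [0.4, -1.6, -0.2]
finger_gap: 0.799
```

```bash
python3 - <<'E'
from h import *
save("wrist","w12");save("side","d12");save("scene","s12");s=env.state();print(s["clock"],s["tcp_pos"],s["force"])
crop("s12",325,455,195,290,6,"s12c");crop("d12",190,430,120,340,2.7,"d12c")
E
```

```text
21.6 [ 0.49379906 -0.21805114  0.20653306] [-0.22542581 -0.02305573  0.93412658]
```

View pics/w12.png

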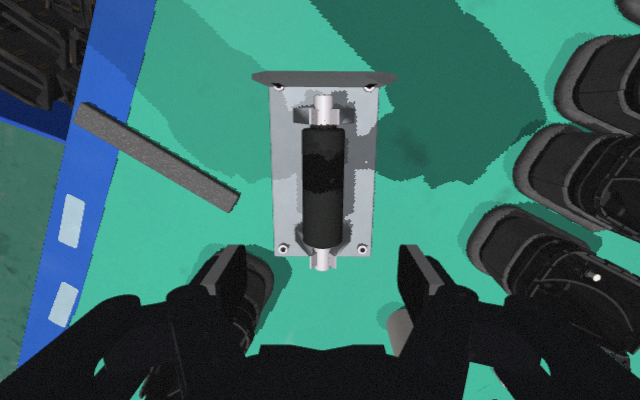

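View pics/s12c.png

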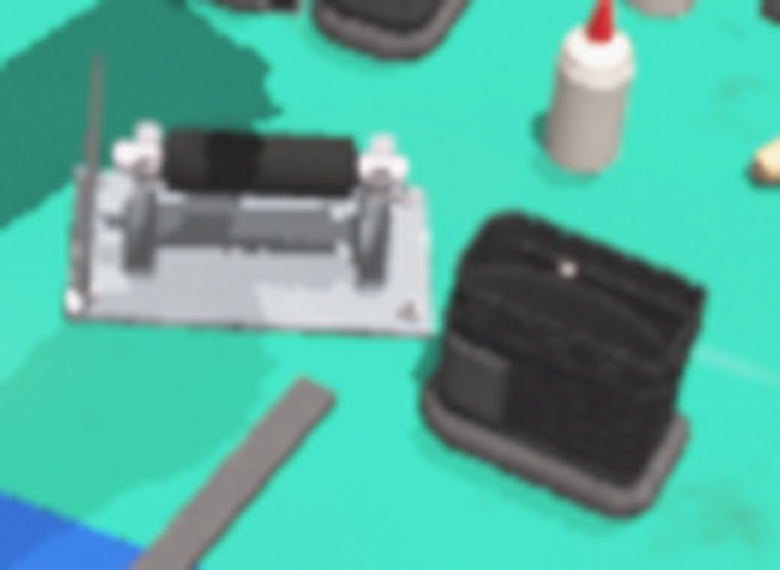

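View pics/d12c.png

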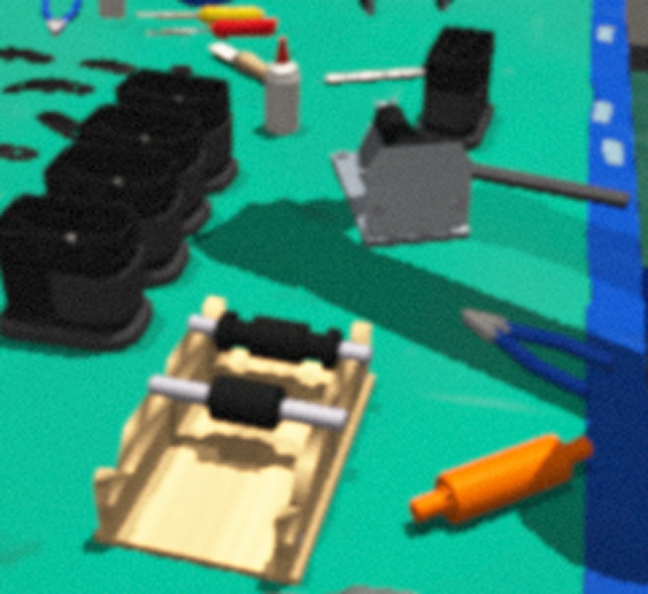

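```bash
python3 - <<'E'
from h import *
a=cv2.imread("pics/s1.png");b=cv2.imread("pics/s12.png")
A=a[205:255,325:405];B=b[205:255,325:405]
cv2.imwrite("pics/cmp.png",np.vstack([cv2.resize(x,None,fx=6,fy=6,interpolation=cv2.INTER_CUBIC)[:290] for x in(A,B)]))
ga,gb=[cv2.cvtColor(x,cv2.COLOR_BGR2GRAY).astype(float) for x in(a,b)]
for u in (372,374,376,378): print(u,ga[210:236,u].astype(int),gb[210:236,u].astype(int))
A=pix("w12",323.5,96,.075);B=pix("w12",320.5,270,.072);d=A-B;print((A+B)/2,np.hypot(*d[:2]),np.arctan2(d[1],d[0]))
E
```

```text
372 [178 178 178 178 176 176 154 106  73  70  70  68  65  61  56  49  46  88
 170 180 139 128 128 128 114 108] [178 176 168 159 169 174 154 106  73  69  70  66  64  61  55  51  47  86
 169 177 134 127 128 127 120 106]
374 [178 178 178 177 176 175 155 107  74  69  70  68  65  61  56  50  47  88
 175 213 180 133 128 128 134 172] [177 178 177 177 175 175 165 122  77  68  69  68  64  60  56  51  44  73
 164 175 134 127 127 127 119 106]
376 [178 178 178 176 177 177 173 149 112  79  65  63  60  58  52  65 136 178
 205 213 179 133 128 127 127 135] [178 177 177 176 176 176 164 121  76  70  70  69  65  62  57  50  45  74
 163 175 134 127 127 127 125 111]
378 [178 176 177 177 178 177 177 176 160 116  76  68  65  59  52  64 141 199
 215 183 137 127 128 127 125 117] [177 177 176 176 178 176 164 122  77  70  70  68  65  63  58  52  47  66
 145 159 131 127 127 126 124 112]
[ 0.49460977 -0.2194638   0.0735    ] 0.15445974423265202 1.9561760649620408
```

View pics/cmp.png

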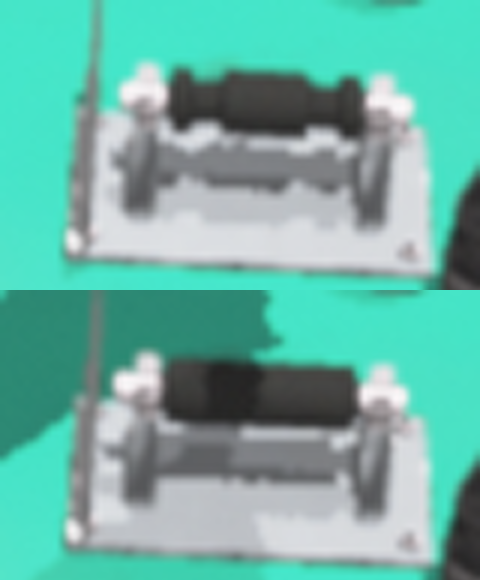

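```bash
python3 -c "
from cell import env
print(env.job_done(), env.state()['clock'])"
```

```text
the job is handed in; nothing more can be done
the job is handed in; nothing more can be done
```

The roller change is done and the job was handed in at about 21.6 s of the 45 s. No verdict came back, so what follows is from my own checks.

- **Grooved roller:** I pulled it up out of the two clips and laid it in the free rack notches at -80 mm. The side camera shows it lying across both boards, and its measured centre is about (0.539, 0.128), roughly 2 mm from where I expected it.
- **Smooth roller:** I took the full-width one from the +80 mm notches and pressed it into both clips until it hit a hard stop at about 34 N. In the scene camera its outline sits at the same height as the seated grooved roller did, to about 0.1 pixel. Its axis measures 1.956 rad against 1.97 for the stand, within the 0.05 rad allowed.
- **Left alone:** In the last pictures the short roller, duct and glue bottle look unmoved. I did not measure them again.
- **Robot:** At hand-in the gripper was open, about 0.2 m above the bench, with no contact force.

Two things were slightly off. Both placements showed a sideways force of about 4 N, meaning 1–2 mm of misalignment; I nudged the arm over both times. The plain roller also sits about 3 mm further along the stand than the grooved one did. That was intended, and it is within the 6 mm of endways play.

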